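Complete the ball-valve kit dish and present it turned

ROBOT

A 7-joint arm with a two-finger parallel gripper is mounted at the origin on a cart in front of the work surface, level with it; the furniture and walls round the work are solid. World frame = base frame: x ahead of the robot, y to its left, z up, the work surface at z = 0. Lengths are in mm, angles in rad, forces in N, time in s.
With the tool pointing down it reaches from about 400 to 875 mm from the base axis. Payload 4.4 kg.
Tool frame: the origin (TCP) lies at the very end of the fingers, on their centre line; the grasp point (between the pads) lies 19 mm behind it; z points along the fingers, y is the line along which they close (so a half turn about z gives the same grasp; the last joint's range is limited). The gripper opens to 85 mm and grips with 20 to 120 N. Pads are 22 mm wide; open, the fingers measure 114 mm over their backs; the gripper's body (76 mm by 85 mm) begins 54 mm behind the grasp point. The pads swing forward as they close: fully open they stand 13 mm farther back than shut.
Start: joints at [-1.242, 0.628, 0.038, 1.517, -0.027, 0.996, -0.02], TCP at [249.983, 600.022, 231.313] pointing down, gripper open.
Joint ranges: [-3.06, 3.06], [-0.37, 2.12], [-1.25, 1.32], [0.18, 2.47], [-1.1, 4.24], [0.23, 1.98], [-2.94, 2.94]. Speed limits (rad/s): [2.57, 2.57, 3.14, 3.14, 3.14, 3.14, 3.14].

INTERFACE

Orientations are given as [roll, pitch, yaw] about the fixed x, y, z axes, in that order (R = Rz(yaw) Ry(pitch) Rx(roll)).
In Python, from cell import read_state, get_image, camera_params, finish_job gives the robot as it stands.
- The arm moves only by the tool arm_command, never from a script. Its argument "deltas" is a list of rows, each an object of numbers: "dx", "dy", "dz": the shift along the world's x, y, z in m; "yaw": the turn about the world's z in degrees; "jaw": the opening, from 0 (shut) to 1 (fully open). A call has 1 to 20 rows; each row is the pose to reach, as a shift and turn from the pose commanded when the call began; what a row does not reach only later rows make up. A row lasts 1/10 s, in which the tool goes at most 50 mm and 8.59 degrees, less where a joint would pass 70% of its speed; a pose out of reach is approached as far as the arm can. A call with a gripper value outside its range is refused whole. The fingers move at their own pace and stop on an object; the grip force is fixed at half the most. Time passes only in rows, so rows that repeat a pose let the fingers close. It gives the time, the measured TCP pose, the force, the opening and the grip force at its end, in the units of the state.
- read_state(): the state, without advancing time (a new reading comes with each control period).
- get_image(name): name is "scene" or "top"; returns (picture, depth): 420x560x3 uint8, red, green, blue; 420x560 float32, mm along the optical axis (not along the pixel's ray), 0 where there is no reading.
- camera_params(name): a dict with "camera_matrix" (3x3 intrinsics, pixels), "k1" (the pictures are not rectified: a ray, as slopes to the right and down, at radius r is drawn at 1 + k1 r^2 times it, then the intrinsics apply), "extrinsics" (4x4, takes a point from camera to world coordinates). Camera axes: x right, y down, z forward; pixel columns grow to the right and rows downward; lengths in mm; the calibration is good to about 2 mm. A picture is of the moment at which its call begins. camera_params takes no time and is no camera call.
- finish_job(): hands the job in; it is judged then, once.
The state is a dict: "clock": time; "qpos": joint angles; "qd": joint speeds; "tau": joint torques, N m; "eef_pos": TCP position; "tool_rot": TCP orientation; "force": force on the tool from outside, world axes, zero at the start; "torque": the same for the moment, N m; "width": finger opening in mm; "gripper_force": force on a finger pad.
Only numpy, scipy, OpenCV 4.12 (cv2) and the standard library are available. Lean on these libraries where they do the work, as an engineer would, in place of code of your own. Each camera call takes 0.05 s, during which the arm holds its last target. There are 200 camera calls.

TASK

With the blue ball dish still on its board, push the brass rod right down to the bottom of the dish's white tube and let it go. Then pick the dish up by its black bar handle and give it a quarter turn so that the tube comes to the side where the brass valve body stands, keeping it level so that the steel ball stays in the middle, inside the white ring, all the while. Finish still holding the dish, level and still, about a hand's breadth above the middle of its board, and leave the black rod, the valve body and the red cap where they stand.

Things in the scene. Friction and masses are not known exactly. Their poses are not given: they have to be found in the camera images.
- dish: Round blue shallow dish, 116 mm wide, rim 21 mm high, 0.3 kg, loose on the board. Origin: middle of the flat underside. Its x runs along the bail handle from the white tube (-x) to the dark steel weight (24 mm wide, at x = +80 mm). Inside: an 8 degree cone, lowest in the middle, white ring of 24 mm radius. Handle: bar along x over the middle, 62 to 84 mm up, on posts at x = -59 and +59 mm.
- handle (a point): Middle of the black grip of the bail handle, 73 mm above the underside of the dish, above the middle. The grip is 70 mm long (dish x), 14 mm wide (dish y), 22 mm high; hold it with the fingers closing across it, along dish y. The ball's top is 30 mm above the underside of the dish.
- tube_mouth (a point): Centre of the open top of the white tube, on the tube's axis, 85 mm from the dish's middle towards dish -x and 50 mm above the underside of the dish. The tube stands upright, bore about 11.5 mm, widening over the top 10 mm to about 20 mm; 29 mm across outside at the mouth.
- tube_floor (a point): Centre of the bottom inside the white tube, 42 mm below its mouth.
- dish_middle (a point): Lowest point of the dish's inside, in its middle, 5 mm above the underside of the dish.
- ball_center (a point): Centre of the loose steel ball, 24 mm across, 56 g, which rests in the middle of the dish.
- brass_rod: Brass-coloured straight rod, 8 mm across, 100 mm long, 30 g, with a wider head, 14 mm across, over the top 14 mm; it stands upright in one of the two holes of the grey block. Origin: centre of its lower end; z along the rod to the head, whose middle is at z = 93 mm. On the bottom of the tube, its top is 108 mm above the underside of the dish.
- brass_rod_tip (a point): Centre of the brass rod's lower end.
- black_rod: Black rod of the same size, in the other hole of the block; not to be used. Origin: centre of its lower end.
- rod_block: Grey block fixed to the bench, 50 x 90 x 45 mm (x, y, z), with two holes 35 mm deep, 9.5 mm wide, at y = -24 and +24 mm, each holding an upright rod, whose lower end is 10 mm above the bench. Origin: middle of its underside. Which rod is in which hole changes.
- stand: Plywood board fixed to the bench, 215 x 100 x 18 mm (x, y, z). Origin: middle of its underside, x along its length. At the start the dish stands in its middle with its axes along the board's, the tube at the board's -x end (towards the robot).
- valve_body: Turned brass valve body, a round stepped fitting 42 mm across and 50 mm high, standing on the bench to the left or to the right of the board (about 160 mm from the board's middle, across its length). Origin: centre of its underside.
- cap: Red plastic round cap, 42 mm across and 40 mm high, standing on the other side of the board. Origin: centre of its underside.
Things that resemble listed ones, but are neither listed nor needed, are in the scene too. Of the things that look like the valve_body, the middle-sized one is meant.

How it is judged:
By the outcome, as a careful person would: the job done as asked, in the order asked, and still so for the second after the job is handed in, while the arm keeps its last pose, push and grip.
It also fails if it takes over 58 s, if anything falls off the work surface, if the arm or the gripper's body presses on something with over 40 N, if the wrist force passes 120 N, or if a joint passes its speed limit or range.

## Working session

There is one attempt and no reset: what is moved stays moved. The work goes in short steps, Python scripts to look and compute and a tool call to move; the robot and the scene stay as the last step left them, time stands still between calls to the robot, and variables do not carry over. Pictures are saved under pics/ and viewed, at most 10 in all, crops included, and the job is handed in when it is done.

Besides the shell and the picture viewer there is one more tool, called after "Request:" as name(argument=value, ...), one argument or row to a line, values as JSON. arm_command: Moves the arm, as the interface text tells. Its arguments: {"type":"object","properties":{"deltas":{"type":"array"}},"required":["deltas"]}

```bash
mkdir -p pics; ls; cat > h.py <<'E'
import numpy as np, cv2
from cell import read_state, get_image, camera_params, finish_job
def grab(n,tag):
    im,d=get_image(n); cv2.imwrite(f'pics/{tag}.png',cv2.cvtColor(im,cv2.COLOR_RGB2BGR)); np.save(f'pics/{tag}.npy',d); return im,d
def ray(n,u,v):
    p=camera_params(n); K=np.array(p['camera_matrix']); k=p['k1']
    s=cv2.undistortPoints(np.array([[[u,v]]],float),K,np.array([k,0,0,0,0.]))[0,0]
    T=np.array(p['extrinsics']); return T[:3,3],T[:3,:3]@np.array([s[0],s[1],1.])
def onz(n,u,v,z):
    o,r=ray(n,u,v); return o+r*(z-o[2])/r[2]
def dep(n,u,v,d):
    o,r=ray(n,u,v); return o+r*d[int(round(v)),int(round(u))]
def cloud(n,d):
    p=camera_params(n); K=np.array(p['camera_matrix']); T=np.array(p['extrinsics'])
    v,u=np.mgrid[:420,:560]; pts=np.stack([u.ravel(),v.ravel()],1)[:,None].astype(float)
    s=cv2.undistortPoints(pts,K,np.array([p['k1'],0,0,0,0.]))[:,0]
    c=np.c_[s,np.ones(len(s))]*d.ravel()[:,None]
    return (c@T[:3,:3].T+T[:3,3]).reshape(420,560,3)
E
python3 - <<'E'
from h import *
for n in('scene','top'):
    grab(n,n+'0'); p=camera_params(n); print(n,np.round(p['camera_matrix'],1).tolist(),p['k1'],np.round(p['extrinsics'],3).tolist())
print(read_state())
E
```

```text
pics
scene [[531.1, 0.0, 284.4], [0.0, 531.1, 208.7], [0.0, 0.0, 1.0]] 0.04172678656107864 [[0.624, -0.585, 0.519, 17.917], [-0.782, -0.477, 0.402, -619.407], [0.012, -0.656, -0.755, 818.573], [0.0, 0.0, 0.0, 1.0]]
top [[483.4, 0.0, 272.4], [0.0, 483.4, 217.6], [0.0, 0.0, 1.0]] -0.070428762095236 [[-0.03, -0.99, 0.141, 369.675], [-0.999, 0.033, 0.025, -240.489], [-0.029, -0.141, -0.99, 1037.885], [0.0, 0.0, 0.0, 1.0]]
{'clock': 0.1, 'qpos': array([-1.24182692,  0.6292729 ,  0.03842984,  1.51824864, -0.02701336,
        0.9962831 , -0.02000199]), 'qd': array([ 8.21907515e-04, -3.00434084e-03, -2.53173806e-03, -1.74800739e-03,
       -5.21228086e-04, -7.46228202e-04,  3.85192860e-05]), 'tau': array([ 3.22611224e-03, -5.64539123e+01,  1.23047847e+00, -1.93975693e+01,
        1.12875571e-02,  5.41680231e-03,  1.76857760e-06]), 'eef_pos': array([249.73659922, 599.51822557, 230.47445946]), 'tool_rot': array([-3.13989787e+00, -2.42343115e-06,  2.74682649e+00]), 'force': array([-0.89711931, -0.13941512,  0.48792757]), 'torque': array([-0.00271444,  0.01448161, -0.0246145 ]), 'gripper_force': 0.0, 'width': 85.4718786195733}
```

View pics/scene0.png

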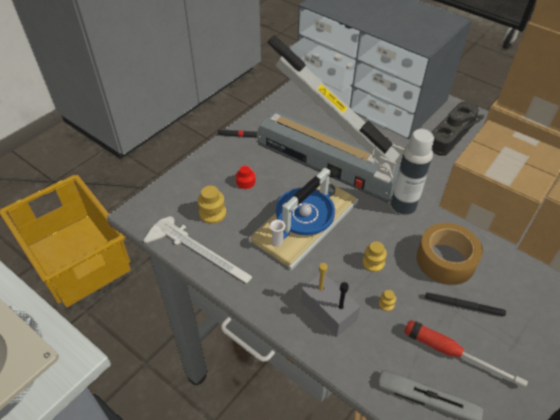

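View pics/top0.png

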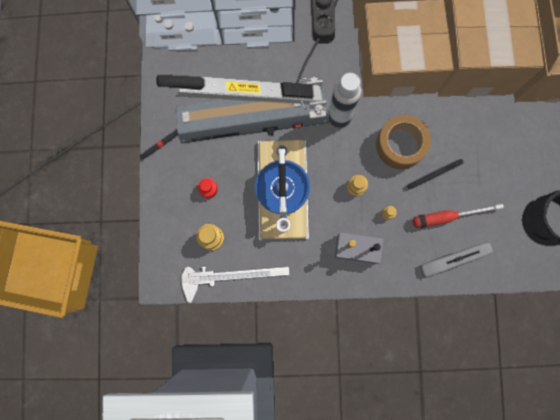

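Top view: brass lookalikes are at (210,237) large, (357,185) middle, (390,212) small. The middle one, right of the board, is meant; the red cap is at (207,188). Rods in the grey block: brass at (352,243), black at (376,248). Dish at (283,187), with the tube at (283,226). Next I'll measure and make one close crop.

```bash
python3 - <<'E'
from h import *
D={n:np.load(f'pics/{n}0.npy') for n in('scene','top')}
I={n:cv2.imread(f'pics/{n}0.png') for n in D}
C={n:cloud(n,D[n]) for n in D}
for n in D:
    H=cv2.cvtColor(I[n],cv2.COLOR_BGR2HSV); P=C[n]; z=P[...,2]
    near=lambda x0,x1,y0,y1:(P[...,0]>x0)&(P[...,0]<x1)&(P[...,1]>y0)&(P[...,1]<y1)
    def rep(name,m,mn=8):
        k,l,s,c=cv2.connectedComponentsWithStats(m.astype(np.uint8),connectivity=8)
        for i in range(1,k):
            if s[i,4]>=mn:
                q=P[l==i]; print(n,name,'px',np.round(c[i],1),s[i,4],'med',np.round(np.median(q,0)),'x',np.round(np.percentile(q[:,0],[2,98])),'y',np.round(np.percentile(q[:,1],[2,98])),'zmax',np.round(np.percentile(q[:,2],98)))
    brass=(H[...,0]>15)&(H[...,0]<30)&(H[...,1]>150)&(H[...,2]>90)&(z<140)&(z>10)&(P[...,0]>200)&(P[...,0]<800)&(abs(P[...,1]+240)<450)
    rep('brass',brass)
    rep('red',((H[...,0]<6)|(H[...,0]>174))&(H[...,1]>170)&(H[...,2]>90)&(z>3)&(z<100),30)
    rep('blue',(H[...,0]>100)&(H[...,0]<125)&(H[...,1]>170)&(z>15)&(z<80),100)
    rep('dark60+',(H[...,2]<70)&(z>70)&(z<140)&(P[...,0]<750)&(P[...,0]>300),8)
    rep('white',(H[...,1]<60)&(H[...,2]>150)&(z>40)&(z<130)&(P[...,0]<720)&(P[...,0]>300),8)
    w=(H[...,0]>12)&(H[...,0]<30)&(H[...,1]>50)&(H[...,1]<150)&(H[...,2]>140)&(abs(z-18)<6)&near(350,700,-350,-100)
    rep('wood',w,60)
    if n=='top': print('woodrect',cv2.minAreaRect(P[w][:,:2].astype(np.float32)))
    b=(abs(z-45)<5)&near(330,520,-520,-330); rep('block',b,40)
    if n=='top': print('blockrect',cv2.minAreaRect(P[b][:,:2].astype(np.float32)))
a=cv2.resize(I['top'][130:280,230:430],None,fx=4,fy=4,interpolation=cv2.INTER_CUBIC); cv2.imwrite('pics/crop1.png',a)
E
```

```text
scene brass px [210.9 203.9] 666 med [468. -91.  47.] x [453. 492.] y [-105.  -66.] zmax 68.0
scene brass px [451.2 267.9] 276 med [ 629. -530.   44.] x [616. 652.] y [-550. -457.] zmax 52.0
scene brass px [374.6 255. ] 387 med [ 569. -400.   38.] x [560. 587.] y [-415. -384.] zmax 54.0
scene brass px [478.3 249.8] 15 med [ 692. -541.   49.] x [681. 698.] y [-545. -536.] zmax 51.0
scene brass px [322.  273.3] 78 med [ 445. -369.  104.] x [441. 450.] y [-373. -364.] zmax 113.0
scene brass px [387.4 298.7] 157 med [ 512. -464.   27.] x [505. 523.] y [-473. -454.] zmax 37.0
scene red px [245.2 177.4] 335 med [577. -82.  26.] x [565. 597.] y [-94. -61.] zmax 44.0
scene red px [358.3 182.7] 38 med [ 710. -273.   33.] x [707. 714.] y [-280. -268.] zmax 40.0
scene red px [408.9 327.5] 54 med [ 488. -519.   26.] x [483. 500.] y [-524. -516.] zmax 30.0
scene red px [439.1 341.9] 620 med [ 497. -571.   26.] x [487. 511.] y [-603. -538.] zmax 32.0
scene blue px [316.  215.4] 690 med [ 590. -262.   31.] x [525. 629.] y [-291. -221.] zmax 42.0
scene dark60+ px [374.6 139.7] 189 med [ 743. -276.  
[... 2165 characters left out ...]
x 73.0
top wood px [266.2 152.5] 363 med [ 659. -205.   20.] x [629. 684.] y [-225. -190.] zmax 23.0
top wood px [296.6 154.6] 287 med [ 651. -272.   20.] x [627. 679.] y [-288. -250.] zmax 23.0
top wood px [296.1 224.5] 558 med [ 497. -267.   20.] x [472. 536.] y [-285. -228.] zmax 23.0
top wood px [270.6 227.1] 73 med [ 493. -211.   20.] x [486. 511.] y [-227. -194.] zmax 23.0
woodrect ((573.6795654296875, -194.8306121826172), (184.60186767578125, 223.60768127441406), 89.34208679199219)
top block px [359.  247.5] 894 med [ 443. -392.   47.] x [417. 472.] y [-435. -349.] zmax 50.0
blockrect ((444.11602783203125, -392.1585693359375), (89.58372497558594, 50.79371643066406), 79.73587036132812)
```

View pics/crop1.png

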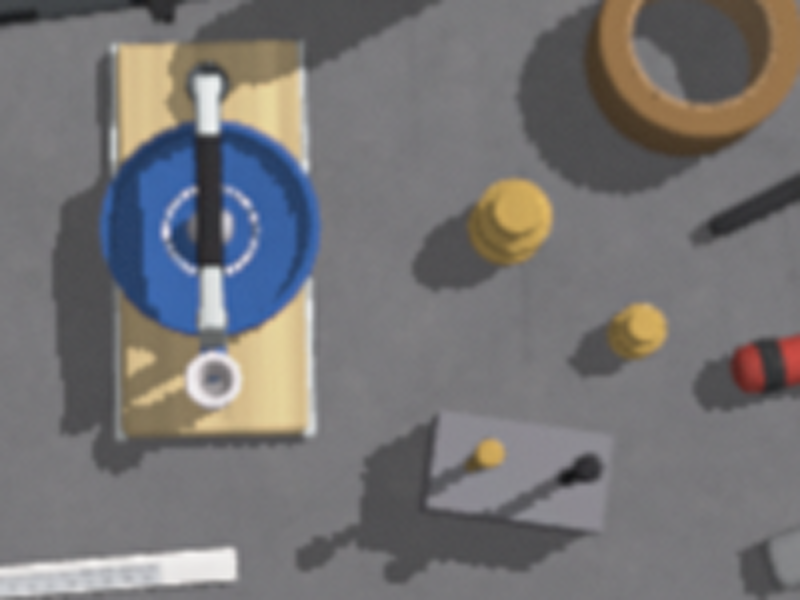

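```bash
cat > m.py <<'E'
from h import *
def blob(m,lo,hi,x,y):
    k,l,s,c=cv2.connectedComponentsWithStats(m.astype(np.uint8)); i=1+np.argmax(s[1:,4]); return l==i,s[i],c[i]
def box(P,x0,x1,y0,y1,z0,z1): return (P[...,0]>x0)&(P[...,0]<x1)&(P[...,1]>y0)&(P[...,1]<y1)&(P[...,2]>z0)&(P[...,2]<z1)
def hull_center(m):
    c=max(cv2.findContours(m.astype(np.uint8),0,1)[0],key=cv2.contourArea); (u,v),a,_=cv2.minAreaRect(c); return u,v,a
E
python3 - <<'E'
from m import *
for n in('scene','top'):
    d=np.load(f'pics/{n}0.npy'); I=cv2.imread(f'pics/{n}0.png'); P=cloud(n,d); H=cv2.cvtColor(I,cv2.COLOR_BGR2HSV)
    for nm,b,zc in(('brass',(430,465,-390,-350,94,130),104),('black',(420,455,-440,-395,94,130),104),('tube',(470,512,-265,-210,62,80),68),('valve',(540,620,-440,-370,10,70),30),('handle',(500,660,-260,-215,90,120),102)):
        m=box(P,*b); 
        _,s,c=blob(m,0,0,0,0); u,v,a=hull_center(_)
        print(n,nm,s[4],np.round(c,1),np.round((u,v),1),np.round(a,1),'cent',np.round(onz(n,*c,zc),1),'rect',np.round(onz(n,u,v,zc),1),'ztop',np.percentile(P[m][:,2],95).round(1))
        if nm=='handle':
            q=P[m][:,:2]; e=np.linalg.svd(q-q.mean(0),full_matrices=False)[2][0]; print('  yaw',np.degrees(np.arctan2(e[1],e[0])),q.min(0),q.max(0))
    m=box(P,410,480,-445,-340,42,51); (c,wh,an)=cv2.minAreaRect(P[m][:,:2].astype(np.float32)); print('block',c,wh,an)
    m=(H[...,0]>100)&(H[...,0]<125)&(H[...,1]>120)&box(P,500,650,-320,-160,20,60)
    (u,v,a)=hull_center(m); print('dish',u,v,onz(n,u,v,39))
E
```

```text
scene brass 80 [322.7 267.8] [323. 268.] [10.  8.] cent [ 448.5 -366.8  104. ] rect [ 448.6 -367.3  104. ] ztop 113.3
scene black 82 [343.8 286.8] [344. 287.] [10.  8.] cent [ 440.2 -414.   104. ] rect [ 440.1 -414.3  104. ] ztop 112.9
scene tube 130 [277.1 225.5] [277. 226.] [12. 14.] cent [ 493.4 -234.9   68. ] rect [ 492.4 -235.5   68. ] ztop 71.3
scene valve 444 [374.7 254. ] [374.5 254.5] [27. 21.] cent [ 578.1 -396.7   30. ] rect [ 577. -397.   30.] ztop 53.1
scene handle 524 [305.8 189.7] [306.2 189.7] [10.1 60.3] cent [ 571.4 -239.6  102. ] rect [ 571.8 -240.3  102. ] ztop 104.9
  yaw 178.9676357162267 [ 512.80184063 -245.34047456] [ 640.91466136 -228.96975202]
block (443.62811279296875, -390.6003112792969) (91.38603973388672, 51.95646667480469) 79.19477844238281
dish 313.25 215.25001525878906 [ 575.45035643 -257.94944265   39.        ]
top brass 44 [352.  242.9] [352. 243.] [6. 6.] cent [ 448.6 -369.3  104. ] rect [ 448.5 -369.4  104. ] ztop 114.7
top black 48 [376.6 246.7] [376.8 246.8] [6.4 7.1] cent [ 439.7 -416.6  104. ] rect [ 439.6 -416.8  104. ] ztop 115.2
top tube 109 [282.9 223.9] [283. 224.] [12. 12.] cent [ 494.8 -237.1   68. ] rect [ 494.6 -237.2   68. ] ztop 72.1
top valve 305 [357.7 184.2] [357.8 184.3] [18.4 20.5] cent [ 579.3 -398.4   30. ] rect [ 579.1 -398.4   30. ] ztop 54.1
top handle 432 [282.  180.6] [282.  180.5] [63.1  7.1] cent [ 576.8 -238.2  102. ] rect [ 577.  -238.2  102. ] ztop 106.1
  yaw 179.15858781470234 [ 514.58058398 -246.18360967] [ 642.20725466 -230.28573682]
block (444.1051940917969, -392.21826171875) (89.46239471435547, 50.79371643066406) 79.73587036132812
dish 266.5 187.0 [ 578.06392592 -204.93167544   39.        ]
```

Crop confirms the brass rod at crop (488,453), with its black twin to the right. The tube is at (213,378), and the middle valve at (510,222) on the right (−y) side. The rod stands at about (448.5, −368), block yaw about −10°. I'm moving above the brass rod with the fingers closing along the block's x.

Request:
arm_command(
  deltas=[
    {"dx": 0.25,"dy": -0.5,"dz": 0,"yaw": -78,"jaw": 0.6},
    {"dx": 0.25,"dy": -0.5,"dz": 0,"yaw": -78,"jaw": 0.6},
    {"dx": 0.25,"dy": -0.5,"dz": 0,"yaw": -78,"jaw": 0.6},
    {"dx": 0.25,"dy": -0.5,"dz": 0,"yaw": -78,"jaw": 0.6},
    {"dx": 0.25,"dy": -0.5,"dz": 0,"yaw": -78,"jaw": 0.6},
    {"dx": 0.25,"dy": -0.5,"dz": 0,"yaw": -78,"jaw": 0.6},
    {"dx": 0.25,"dy": -0.5,"dz": 0,"yaw": -78,"jaw": 0.6},
    {"dx": 0.25,"dy": -0.5,"dz": 0,"yaw": -78,"jaw": 0.6},
    {"dx": 0.25,"dy": -0.5,"dz": 0,"yaw": -78,"jaw": 0.6},
    {"dx": 0.25,"dy": -0.5,"dz": 0,"yaw": -78,"jaw": 0.6},
    {"dx": 0.25,"dy": -0.5,"dz": 0,"yaw": -78,"jaw": 0.6},
    {"dx": 0.25,"dy": -0.55,"dz": 0,"yaw": -78,"jaw": 0.6},
    {"dx": 0.198,"dy": -0.968,"dz": -0.03,"yaw": -78,"jaw": 0.6},
    {"dx": 0.198,"dy": -0.968,"dz": -0.03,"yaw": -78,"jaw": 0.6},
    {"dx": 0.198,"dy": -0.968,"dz": -0.03,"yaw": -78,"jaw": 0.6},
    {"dx": 0.198,"dy": -0.968,"dz": -0.03,"yaw": -78,"jaw": 0.6},
    {"dx": 0.198,"dy": -0.968,"dz": -0.03,"yaw": -78,"jaw": 0.6},
    {"dx": 0.198,"dy": -0.968,"dz": -0.03,"yaw": -78,"jaw": 0.6},
    {"dx": 0.198,"dy": -0.968,"dz": -0.03,"yaw": -78,"jaw": 0.6},
    {"dx": 0.198,"dy": -0.968,"dz": -0.03,"yaw": -78,"jaw": 0.6},
  ],
)

```text
clock: 2.1
eef_pos: [451.0, -339.6, 203.0]
tool_rot: [-3.141, -0.001, 1.386]
force: [1.7, -0.9, -0.0]
width: 51.5
gripper_force: 0.0
```

Request:
arm_command(
  deltas=[
    {"dx": 0,"dy": 0,"dz": -0.03,"yaw": 0,"jaw": 0.6},
    {"dx": 0,"dy": 0,"dz": -0.05,"yaw": 0,"jaw": 0.6},
    {"dx": 0,"dy": 0,"dz": -0.05,"yaw": 0,"jaw": 0.6},
    {"dx": 0,"dy": 0,"dz": -0.05,"yaw": 0,"jaw": 0.6},
    {"dx": 0,"dy": 0,"dz": -0.05,"yaw": 0,"jaw": 0.6},
  ],
)

```text
clock: 2.6
eef_pos: [452.4, -338.1, 154.5]
tool_rot: [3.14, 0.001, 1.386]
force: [0.2, -0.3, -0.9]
width: 51.1
gripper_force: 0.0
```

```bash
python3 - <<'E'
from h import *
s=read_state(); print(s['eef_pos'],np.degrees(s['tool_rot']),s['qpos'])
im,d=grab('scene','s1'); a=cv2.imread('pics/s1.png')[170:320,230:430]; cv2.imwrite('pics/c2.png',cv2.resize(a,None,fx=4,fy=4,interpolation=cv2.INTER_CUBIC))
grab('top','t1')
E
```

```text
[ 452.38286974 -338.14518426  154.49650157] [1.79904107e+02 4.31090798e-02 7.94207183e+01] [ 0.35386242  0.63261627  0.37104392  1.84515748 -0.3302662   0.72262178
  0.72455205]
```

View pics/c2.png

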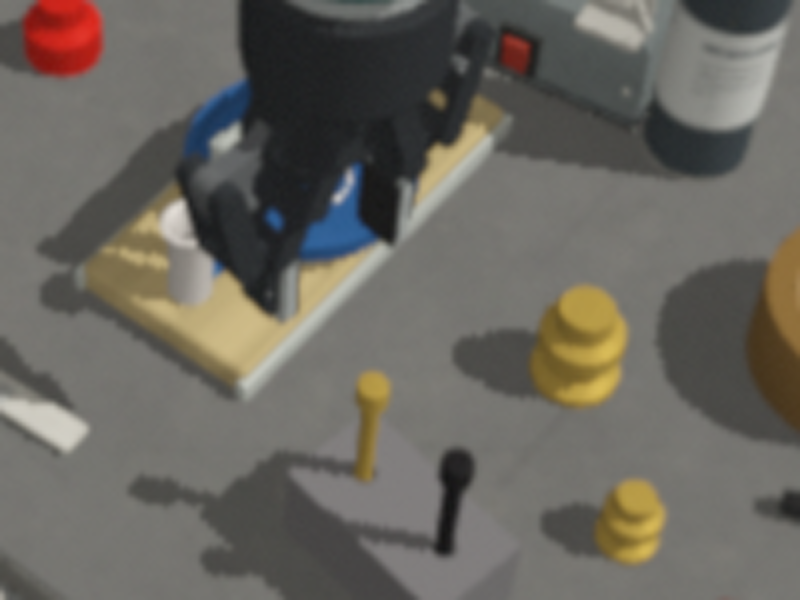

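The gripper hangs open above and to the left of the brass rod (crop (372,390)), and nothing is touched. Next I'm shifting over it, descending and closing.

Request:
arm_command(
  deltas=[
    {"dx": -0.004,"dy": -0.03,"dz": 0,"yaw": 0,"jaw": 0.6},
    {"dx": -0.004,"dy": -0.03,"dz": 0,"yaw": 0,"jaw": 0.6},
    {"dx": -0.004,"dy": -0.03,"dz": 0,"yaw": 0,"jaw": 0.6},
    {"dx": -0.004,"dy": -0.03,"dz": -0.02,"yaw": 0,"jaw": 0.6},
    {"dx": -0.004,"dy": -0.03,"dz": -0.045,"yaw": 0,"jaw": 0.6},
    {"dx": -0.004,"dy": -0.03,"dz": -0.07,"yaw": 0,"jaw": 0.6},
    {"dx": -0.004,"dy": -0.03,"dz": -0.07,"yaw": 0,"jaw": 0.6},
    {"dx": -0.004,"dy": -0.03,"dz": -0.07,"yaw": 0,"jaw": 0.6},
    {"dx": -0.004,"dy": -0.03,"dz": -0.07,"yaw": 0,"jaw": 0},
    {"dx": -0.004,"dy": -0.03,"dz": -0.07,"yaw": 0,"jaw": 0},
    {"dx": -0.004,"dy": -0.03,"dz": -0.07,"yaw": 0,"jaw": 0},
    {"dx": -0.004,"dy": -0.03,"dz": -0.07,"yaw": 0,"jaw": 0},
    {"dx": -0.004,"dy": -0.03,"dz": -0.07,"yaw": 0,"jaw": 0},
    {"dx": -0.004,"dy": -0.03,"dz": -0.07,"yaw": 0,"jaw": 0},
    {"dx": -0.004,"dy": -0.03,"dz": -0.07,"yaw": 0,"jaw": 0},
  ],
)

```text
clock: 4.2
eef_pos: [448.2, -368.7, 84.6]
tool_rot: [3.14, 0.001, 1.385]
force: [0.3, 1.0, 6.5]
width: 11.8
gripper_force: 58.5
```

Request:
arm_command(
  deltas=[
    {"dx": 0,"dy": 0,"dz": 0.02,"yaw": 0,"jaw": 0},
    {"dx": 0,"dy": 0,"dz": 0.05,"yaw": 0,"jaw": 0},
    {"dx": 0,"dy": 0,"dz": 0.08,"yaw": 0,"jaw": 0},
    {"dx": 0,"dy": 0,"dz": 0.09,"yaw": 0,"jaw": 0},
    {"dx": 0.003,"dy": 0.01,"dz": 0.09,"yaw": -8,"jaw": 0},
    {"dx": 0.009,"dy": 0.028,"dz": 0.09,"yaw": -16,"jaw": 0},
    {"dx": 0.016,"dy": 0.046,"dz": 0.09,"yaw": -24,"jaw": 0},
    {"dx": 0.022,"dy": 0.064,"dz": 0.09,"yaw": -32,"jaw": 0},
    {"dx": 0.028,"dy": 0.082,"dz": 0.09,"yaw": -40,"jaw": 0},
    {"dx": 0.035,"dy": 0.1,"dz": 0.09,"yaw": -48,"jaw": 0},
    {"dx": 0.04,"dy": 0.115,"dz": 0.09,"yaw": -56,"jaw": 0},
    {"dx": 0.044,"dy": 0.126,"dz": 0.09,"yaw": -64,"jaw": 0},
    {"dx": 0.046,"dy": 0.132,"dz": 0.09,"yaw": -72,"jaw": 0},
    {"dx": 0.046,"dy": 0.132,"dz": 0.09,"yaw": -80,"jaw": 0},
    {"dx": 0.046,"dy": 0.132,"dz": 0.09,"yaw": -80.4,"jaw": 0},
    {"dx": 0.046,"dy": 0.132,"dz": 0.09,"yaw": -80.4,"jaw": 0},
    {"dx": 0.046,"dy": 0.132,"dz": 0.09,"yaw": -80.4,"jaw": 0},
  ],
)

```text
clock: 5.9
eef_pos: [493.4, -236.1, 173.2]
tool_rot: [-3.141, 0.0, -0.016]
force: [0.4, -0.4, 0.9]
width: 11.9
gripper_force: 58.8
```

```bash
python3 - <<'E'
from h import *
s=read_state(); print(s['eef_pos'],np.degrees(s['tool_rot']),s['force'],s['width'])
im,d=grab('scene','s2'); a=cv2.imread('pics/s2.png')[120:270,210:410]; cv2.imwrite('pics/c3.png',cv2.resize(a,None,fx=4,fy=4,interpolation=cv2.INTER_CUBIC))
grab('top','t2')
E
```

```text
[ 493.36137132 -236.095076    173.24918731] [-1.79990065e+02  1.42381117e-02 -9.18251362e-01] [ 0.42859127 -0.44687068  0.87834905] 11.886951931775679
```

View pics/c3.png

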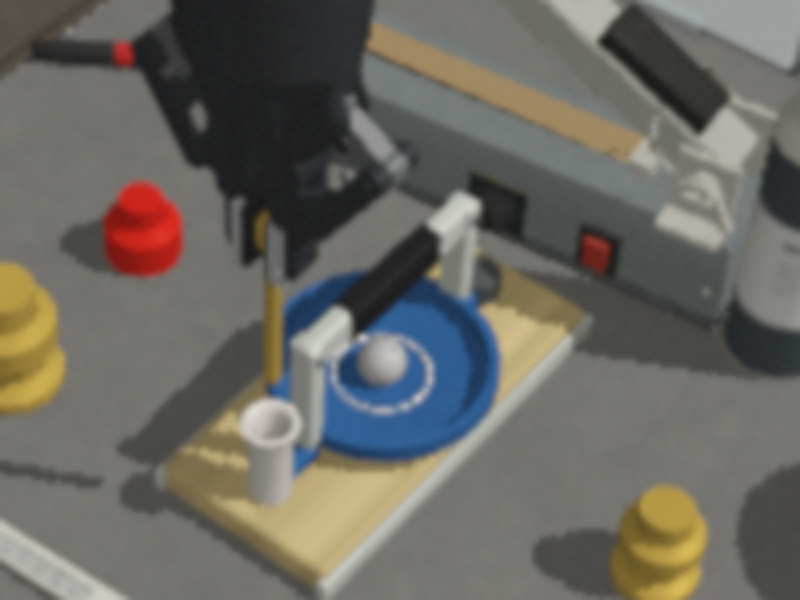

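The rod hangs upright in the gripper with its tip at crop (274,385). The tube mouth is at crop (270,420), and the ball sits inside the ring. Next I'll measure the rod tip's position against the mouth.

```bash
python3 - <<'E'
from m import *
print('tip',onz('scene',210+274/4-.4,120+385/4-.4,98.6))
I=cv2.imread('pics/s2.png'); H=cv2.cvtColor(I,cv2.COLOR_BGR2HSV); P=cloud('scene',np.load('pics/s2.npy'))
m=(H[...,0]>10)&(H[...,0]<30)&(H[...,1]>130); m[:185]=0; m[218:]=0; m[:,:272]=0; m[:,286:]=0
for v in range(188,218,3):
    us=np.where(m[v])[0]
    if len(us): print(v,us.min(),us.max(),np.round(dep('scene',us.mean(),v,np.load('pics/s2.npy')),1))
for n,f in(('scene','s2'),('top','t2')):
    P=cloud(n,np.load(f'pics/{f}.npy')); m=box(P,470,512,-265,-210,62,80); 
    if m.sum()>20:
        b,s,c=blob(m,0,0,0,0); print(n,'tube',s[4],np.round(c,1),np.round(onz(n,*c,68),1),hull_center(b)[:2])
E
```

```text
tip [ 492.25576722 -238.01338348   98.6       ]
194 277 279 [ 490.4 -239.   158.1]
197 277 278 [ 490.5 -237.9  149.7]
200 277 279 [ 490.7 -238.8  142.6]
203 276 279 [ 491.6 -237.1  132.9]
206 276 279 [ 489.8 -238.5  127.6]
209 276 279 [ 491.  -237.6  117.9]
212 276 279 [ 491.3 -237.4  109.5]
scene tube 121 [277.1 225.3] [ 493.7 -234.6   68. ] (277.0, 226.0)
```

Request:
arm_command(
  deltas=[
    {"dx": 0.0005,"dy": 0,"dz": -0.015,"yaw": 0,"jaw": 0},
    {"dx": 0.0005,"dy": 0,"dz": -0.025,"yaw": 0,"jaw": 0},
    {"dx": 0.0005,"dy": 0,"dz": -0.032,"yaw": 0,"jaw": 0},
    {"dx": 0.0005,"dy": 0,"dz": -0.037,"yaw": 0,"jaw": 0},
    {"dx": 0.0005,"dy": 0,"dz": -0.042,"yaw": 0,"jaw": 0},
    {"dx": 0.0005,"dy": 0,"dz": -0.047,"yaw": 0,"jaw": 0},
    {"dx": 0.0005,"dy": 0,"dz": -0.05,"yaw": 0,"jaw": 0},
    {"dx": 0.0005,"dy": 0,"dz": -0.05,"yaw": 0,"jaw": 0},
  ],
)

```text
clock: 6.8
eef_pos: [494.0, -235.8, 123.1]
tool_rot: [-3.141, 0.0, -0.018]
force: [0.1, -0.9, -0.3]
width: 11.7
gripper_force: 58.8
```

Request:
arm_command(
  deltas=[
    {"dz": -0.005,"jaw": 0},
    {"dz": -0.01,"jaw": 0},
    {"dz": -0.014,"jaw": 0},
    {"dz": -0.017,"jaw": 0},
    {"dz": -0.019,"jaw": 0},
    {"dz": -0.019,"jaw": 0},
  ],
)

```text
invalid input at $.deltas[0]: expected keys dx, dy, dz, yaw, jaw
```

Request:
arm_command(
  deltas=[
    {"dx": 0,"dy": 0,"yaw": 0,"dz": -0.005,"jaw": 0},
    {"dx": 0,"dy": 0,"yaw": 0,"dz": -0.01,"jaw": 0},
    {"dx": 0,"dy": 0,"yaw": 0,"dz": -0.014,"jaw": 0},
    {"dx": 0,"dy": 0,"yaw": 0,"dz": -0.017,"jaw": 0},
    {"dx": 0,"dy": 0,"yaw": 0,"dz": -0.019,"jaw": 0},
    {"dx": 0,"dy": 0,"yaw": 0,"dz": -0.019,"jaw": 0},
  ],
)

```text
clock: 7.4
eef_pos: [494.0, -235.9, 104.2]
tool_rot: [-3.142, 0.0, -0.018]
force: [0.1, -0.4, -0.0]
width: 11.5
gripper_force: 58.8
```

Request:
arm_command(
  deltas=[
    {"dx": 0,"dy": 0,"yaw": 0,"dz": -0.001,"jaw": 0},
    {"dx": 0,"dy": 0,"yaw": 0,"dz": -0.002,"jaw": 0},
    {"dx": 0,"dy": 0,"yaw": 0,"dz": -0.003,"jaw": 0},
    {"dx": 0,"dy": 0,"yaw": 0,"dz": -0.004,"jaw": 0},
    {"dx": 0,"dy": 0,"yaw": 0,"dz": -0.004,"jaw": 0},
  ],
)

```text
clock: 7.9
eef_pos: [494.3, -236.1, 100.7]
tool_rot: [3.141, -0.001, -0.018]
force: [-1.5, -0.6, 3.9]
width: 11.3
gripper_force: 59.1
```

Request:
arm_command(
  deltas=[
    {"dx": 0,"dy": 0,"yaw": 0,"dz": -0.001,"jaw": 0},
    {"dx": 0,"dy": 0,"yaw": 0,"dz": -0.002,"jaw": 0},
    {"dx": 0,"dy": 0,"yaw": 0,"dz": -0.002,"jaw": 0},
    {"dx": 0,"dy": 0,"yaw": 0,"dz": -0.002,"jaw": 0},
  ],
)

```text
clock: 8.3
eef_pos: [495.6, -237.0, 100.3]
tool_rot: [3.14, -0.004, -0.018]
force: [-0.4, 1.2, 14.8]
width: 11.6
gripper_force: 60.2
```

Request:
arm_command(
  deltas=[
    {"dx": -0.001,"dy": 0.001,"yaw": 0,"dz": -0.001,"jaw": 0},
    {"dx": -0.001,"dy": 0.001,"yaw": 0,"dz": -0.002,"jaw": 0},
    {"dx": -0.001,"dy": 0.001,"yaw": 0,"dz": -0.0025,"jaw": 0},
    {"dx": -0.001,"dy": 0.001,"yaw": 0,"dz": -0.0025,"jaw": 0},
  ],
)

```text
clock: 8.7
eef_pos: [496.4, -237.5, 99.9]
tool_rot: [3.138, -0.009, -0.019]
force: [-1.1, 2.3, 29.5]
width: 11.3
gripper_force: 61.4
```

```bash
python3 - <<'E'
from m import *
s=read_state(); print(s['eef_pos'],s['force'])
im,d=grab('scene','s3'); a=cv2.imread('pics/s3.png')[120:270,210:410]; cv2.imwrite('pics/c4.png',cv2.resize(a,None,fx=4,fy=4,interpolation=cv2.INTER_CUBIC))
E
```

```text
[ 496.42372622 -237.45329546   99.9487264 ] [-1.06836737  2.26549692 29.49493136]
```

View pics/c4.png

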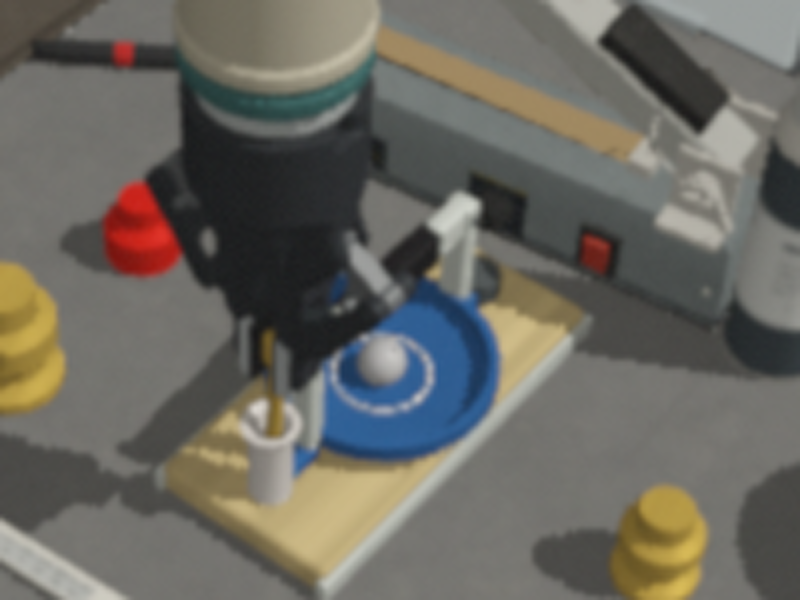

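The rod is in the tube with its lower end at floor height (TCP 99.9 → tip 25.3, expected 26), bearing 29 N. The dish and ball are undisturbed (ball at crop (382,360)). I'm easing off the push, releasing and rising.

Request:
arm_command(
  deltas=[
    {"dx": 0,"dy": 0,"yaw": 0,"dz": 0.003,"jaw": 0},
    {"dx": 0,"dy": 0,"yaw": 0,"dz": 0.004,"jaw": 0},
    {"dx": 0,"dy": 0,"yaw": 0,"dz": 0.004,"jaw": 0.5},
    {"dx": 0,"dy": 0,"yaw": 0,"dz": 0.004,"jaw": 0.5},
    {"dx": 0,"dy": 0,"yaw": 0,"dz": 0.004,"jaw": 0.5},
    {"dx": 0,"dy": 0,"yaw": 0,"dz": 0.004,"jaw": 0.5},
    {"dx": 0,"dy": 0,"yaw": 0,"dz": 0.004,"jaw": 0.5},
    {"dx": 0,"dy": 0,"yaw": 0,"dz": 0.004,"jaw": 0.5},
    {"dx": 0,"dy": 0,"yaw": 0,"dz": 0.02,"jaw": 0.5},
    {"dx": 0,"dy": 0,"yaw": 0,"dz": 0.05,"jaw": 0.5},
    {"dx": 0,"dy": 0,"yaw": 0,"dz": 0.08,"jaw": 0.5},
    {"dx": 0,"dy": 0,"yaw": 0,"dz": 0.1,"jaw": 0.5},
    {"dx": 0,"dy": 0,"yaw": 0,"dz": 0.1,"jaw": 0.5},
    {"dx": 0,"dy": 0,"yaw": 0,"dz": 0.1,"jaw": 0.5},
  ],
)

```text
clock: 10.15
eef_pos: [493.1, -234.6, 195.8]
tool_rot: [-3.141, -0.0, -0.017]
force: [0.4, -0.3, 0.2]
width: 42.9
gripper_force: 0.0
```

```bash
python3 - <<'E'
from m import *
s=read_state(); print(s['eef_pos'],np.degrees(s['tool_rot']),s['force'],s['width'])
im,d=grab('scene','s4'); I=cv2.imread('pics/s4.png'); a=I[120:270,210:410]; cv2.imwrite('pics/c5.png',cv2.resize(a,None,fx=4,fy=4,interpolation=cv2.INTER_CUBIC))
P=cloud('scene',d); H=cv2.cvtColor(I,cv2.COLOR_BGR2HSV)
m=(H[...,0]>15)&(H[...,0]<30)&(H[...,1]>130)&box(P,470,520,-265,-205,60,160)
b,sz,c=blob(m,0,0,0,0); print(sz,c,np.percentile(P[b][:,2],[5,50,95,100]),'head top ray', onz('scene',c[0],sz[1]+2.5,126))
for v in range(sz[1],sz[1]+sz[3]):
    us=np.where(b[v])[0]; print(v,us.min(),us.max(),np.round(np.median(P[v,us],0)))
m=box(P,500,660,-260,-215,90,120); q=P[m]; print('handle',q.min(0),q.max(0),np.median(q,0))
E
```

```text
[ 493.1426773  -234.6040381   195.80969441] [-1.79978314e+02 -2.26171170e-02 -1.00251511e+00] [ 0.35236252 -0.34221078  0.17298659] 42.87331508330411
[274 202   7  27  97] [277.03092784 211.64948454] [ 70.96861792 119.94782146 128.55147735 130.44797222] head top ray [ 493.10665667 -234.81275359  126.        ]
202 276 277 [ 496. -231.  128.]
203 275 279 [ 495. -233.  128.]
204 274 280 [ 492. -235.  128.]
205 274 280 [ 491. -236.  128.]
206 274 280 [ 489. -238.  128.]
207 274 280 [ 489. -239.  125.]
208 274 280 [ 488. -239.  124.]
209 274 280 [ 489. -238.  120.]
210 275 279 [ 488. -240.  118.]
211 275 278 [ 487. -239.  117.]
212 276 278 [ 491. -236.  109.]
213 276 278 [ 491. -236.  106.]
214 276 278 [ 491. -237.  105.]
215 276 278 [ 490. -237.  102.]
216 276 278 [ 491. -237.   99.]
217 276 278 [ 489. -238.   97.]
218 276 278 [ 491. -238.   92.]
219 276 277 [ 490. -236.   91.]
220 277 277 [ 490. -238.   89.]
221 277 277 [ 490. -237.   85.]
222 277 278 [ 491. -238.   82.]
223 277 278 [ 491. -238.   80.]
224 277 278 [ 490. -238.   78.]
225 277 278 [ 491. -237.   73.]
226 277 278 [ 492. -237.   70.]
227 277 278 [ 491. -237.   68.]
228 277 278 [ 490. -238.   66.]
handle [ 512.11394861 -245.63771178   90.06702249] [ 642.66235724 -229.47389053  105.9862951 ] [ 571.12261724 -239.57857234  101.70182449]
```

View pics/c5.png

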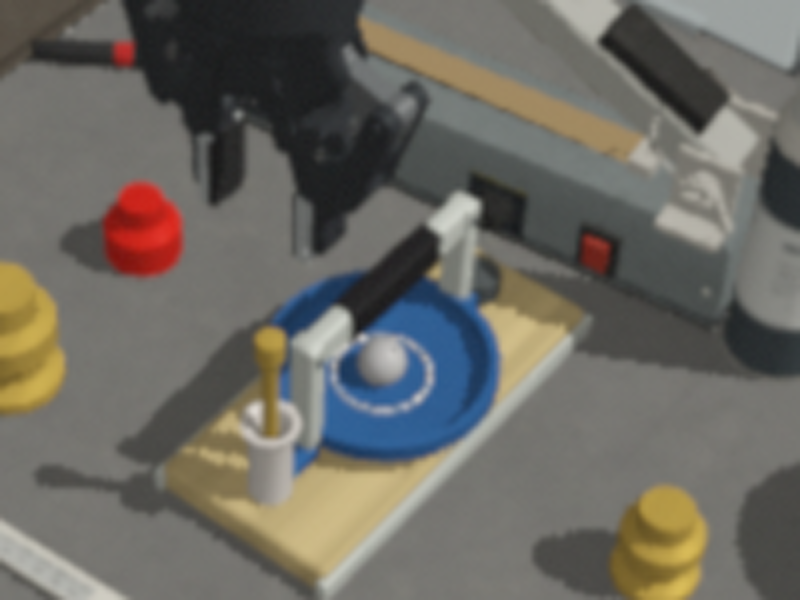

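The rod stands free and seated: its head top (crop (270,335)) reads 128 with the camera's +3 bias, expected 126. The ball is inside the ring at (382,360). Next I'm moving over the handle at about (578.5, −238).

Request:
arm_command(
  deltas=[
    {"dx": 0.02,"dy": -0.001,"dz": 0,"yaw": 0,"jaw": 0.5},
    {"dx": 0.055,"dy": -0.002,"dz": 0,"yaw": 0,"jaw": 0.5},
    {"dx": 0.08,"dy": -0.003,"dz": 0,"yaw": 0,"jaw": 0.5},
    {"dx": 0.0855,"dy": -0.0035,"dz": -0.01,"yaw": 0,"jaw": 0.5},
    {"dx": 0.0855,"dy": -0.0035,"dz": -0.03,"yaw": 0,"jaw": 0.5},
    {"dx": 0.0855,"dy": -0.0035,"dz": -0.055,"yaw": 0,"jaw": 0.5},
    {"dx": 0.0855,"dy": -0.0035,"dz": -0.08,"yaw": 0,"jaw": 0.5},
    {"dx": 0.0855,"dy": -0.0035,"dz": -0.095,"yaw": 0,"jaw": 0.5},
    {"dx": 0.0855,"dy": -0.0035,"dz": -0.1,"yaw": 0,"jaw": 0.5},
    {"dx": 0.0855,"dy": -0.0035,"dz": -0.108,"yaw": 0,"jaw": 0.5},
    {"dx": 0.0855,"dy": -0.0035,"dz": -0.116,"yaw": 0,"jaw": 0.5},
    {"dx": 0.0855,"dy": -0.0035,"dz": -0.121,"yaw": 0,"jaw": 0.5},
    {"dx": 0.0855,"dy": -0.0035,"dz": -0.124,"yaw": 0,"jaw": 0.5},
    {"dx": 0.0855,"dy": -0.0035,"dz": -0.124,"yaw": 0,"jaw": 0.5},
    {"dx": 0.0855,"dy": -0.0035,"dz": -0.124,"yaw": 0,"jaw": 0.5},
  ],
)

```text
clock: 11.7
eef_pos: [578.8, -238.6, 72.3]
tool_rot: [3.141, -0.001, -0.018]
force: [0.3, 0.3, -0.3]
width: 42.5
gripper_force: 0.0
```

Request:
arm_command(
  deltas=[
    {"dx": 0,"dy": 0.0005,"dz": 0,"yaw": 0,"jaw": 0.4},
    {"dx": 0,"dy": 0.0005,"dz": 0,"yaw": 0,"jaw": 0.3},
    {"dx": 0,"dy": 0.0005,"dz": 0,"yaw": 0,"jaw": 0.25},
    {"dx": 0,"dy": 0.0005,"dz": 0,"yaw": 0,"jaw": 0.22},
    {"dx": 0,"dy": 0.0005,"dz": 0,"yaw": 0,"jaw": 0.2},
    {"dx": 0,"dy": 0.0005,"dz": 0,"yaw": 0,"jaw": 0.19},
    {"dx": 0,"dy": 0.0005,"dz": 0,"yaw": 0,"jaw": 0.18},
    {"dx": 0,"dy": 0.0005,"dz": 0,"yaw": 0,"jaw": 0.17},
    {"dx": 0,"dy": 0.0005,"dz": 0,"yaw": 0,"jaw": 0.16},
    {"dx": 0,"dy": 0.0005,"dz": 0,"yaw": 0,"jaw": 0.15},
    {"dx": 0,"dy": 0.0005,"dz": 0,"yaw": 0,"jaw": 0.14},
    {"dx": 0,"dy": 0.0005,"dz": 0,"yaw": 0,"jaw": 0.12},
    {"dx": 0,"dy": 0.0005,"dz": 0,"yaw": 0,"jaw": 0.1},
    {"dx": 0,"dy": 0.0005,"dz": 0,"yaw": 0,"jaw": 0.05},
    {"dx": 0,"dy": 0.0005,"dz": 0,"yaw": 0,"jaw": 0},
    {"dx": 0,"dy": 0.0005,"dz": 0,"yaw": 0,"jaw": 0},
    {"dx": 0,"dy": 0.0005,"dz": 0,"yaw": 0,"jaw": 0},
    {"dx": 0,"dy": 0.0005,"dz": 0,"yaw": 0,"jaw": 0},
  ],
)

```text
clock: 13.5
eef_pos: [578.8, -237.2, 72.0]
tool_rot: [-3.14, -0.0, -0.018]
force: [-0.0, 6.1, 3.7]
width: 12.7
gripper_force: 58.5
```

Request:
arm_command(
  deltas=[
    {"dx": 0,"dy": 0,"dz": 0.001,"yaw": 0,"jaw": 0},
    {"dx": 0,"dy": 0,"dz": 0.002,"yaw": 0,"jaw": 0},
    {"dx": 0,"dy": 0,"dz": 0.0035,"yaw": 0,"jaw": 0},
    {"dx": 0,"dy": 0,"dz": 0.005,"yaw": 0,"jaw": 0},
    {"dx": 0,"dy": 0,"dz": 0.007,"yaw": 0,"jaw": 0},
    {"dx": 0,"dy": 0,"dz": 0.0095,"yaw": 0,"jaw": 0},
    {"dx": 0,"dy": 0,"dz": 0.012,"yaw": 0,"jaw": 0},
    {"dx": 0,"dy": 0,"dz": 0.0145,"yaw": 0,"jaw": 0},
    {"dx": 0,"dy": 0,"dz": 0.0165,"yaw": 0,"jaw": 0},
    {"dx": 0,"dy": 0,"dz": 0.018,"yaw": 0,"jaw": 0},
    {"dx": 0,"dy": 0,"dz": 0.019,"yaw": 0,"jaw": 0},
    {"dx": 0,"dy": 0,"dz": 0.02,"yaw": 0,"jaw": 0},
    {"dx": 0,"dy": 0,"dz": 0.02,"yaw": 0,"jaw": 0},
  ],
)

```text
clock: 14.8
eef_pos: [578.6, -238.0, 92.0]
tool_rot: [3.142, -0.0, -0.018]
force: [-0.7, 0.6, -4.3]
width: 13.3
gripper_force: 58.4
```

```bash
python3 - <<'E'
from m import *
s=read_state(); print(s['eef_pos'],np.degrees(s['tool_rot']),s['force'],s['torque'],s['width'])
im,d=grab('scene','s5'); I=cv2.imread('pics/s5.png'); a=I[120:270,210:410]; cv2.imwrite('pics/c6.png',cv2.resize(a,None,fx=4,fy=4,interpolation=cv2.INTER_CUBIC))
E
```

```text
[ 578.63890455 -237.97122169   92.03063084] [ 1.79995788e+02 -8.79988338e-03 -1.02173242e+00] [-0.65936116  0.59645247 -4.29802853] [ 0.03167185 -0.04058532  0.03766132] 13.258553314445681
```

View pics/c6.png

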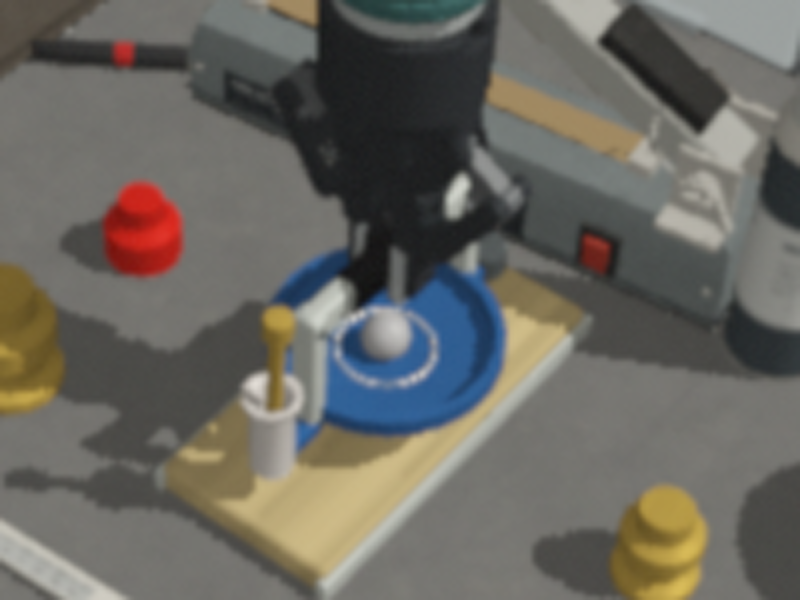

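The dish is lifted 20 mm and level. The ball, at crop (385,333), sits inside the ring as before. I'm continuing up, then turning +90° smoothly.

Request:
arm_command(
  deltas=[
    {"dx": 0,"dy": 0,"dz": 0.001,"yaw": 0,"jaw": 0},
    {"dx": 0,"dy": 0,"dz": 0.003,"yaw": 0,"jaw": 0},
    {"dx": 0,"dy": 0,"dz": 0.006,"yaw": 0,"jaw": 0},
    {"dx": 0,"dy": 0,"dz": 0.01,"yaw": 0,"jaw": 0},
    {"dx": 0,"dy": 0,"dz": 0.015,"yaw": 0,"jaw": 0},
    {"dx": 0,"dy": 0,"dz": 0.02,"yaw": 0,"jaw": 0},
    {"dx": 0,"dy": 0,"dz": 0.025,"yaw": 0,"jaw": 0},
    {"dx": 0,"dy": 0,"dz": 0.03,"yaw": 0,"jaw": 0},
    {"dx": 0,"dy": 0,"dz": 0.035,"yaw": 0,"jaw": 0},
    {"dx": 0,"dy": 0,"dz": 0.04,"yaw": 0,"jaw": 0},
    {"dx": 0,"dy": 0,"dz": 0.045,"yaw": 0,"jaw": 0},
    {"dx": 0,"dy": 0,"dz": 0.05,"yaw": 0,"jaw": 0},
    {"dx": 0,"dy": 0,"dz": 0.055,"yaw": 0,"jaw": 0},
    {"dx": 0,"dy": 0,"dz": 0.06,"yaw": 0,"jaw": 0},
    {"dx": 0,"dy": 0,"dz": 0.064,"yaw": 0,"jaw": 0},
    {"dx": 0,"dy": 0,"dz": 0.067,"yaw": 0,"jaw": 0},
    {"dx": 0,"dy": 0,"dz": 0.069,"yaw": 0,"jaw": 0},
    {"dx": 0,"dy": 0,"dz": 0.07,"yaw": 0,"jaw": 0},
    {"dx": 0,"dy": 0,"dz": 0.07,"yaw": 0,"jaw": 0},
  ],
)

```text
clock: 16.75
eef_pos: [578.6, -237.9, 161.9]
tool_rot: [-3.142, -0.0, -0.018]
force: [0.4, -1.2, -3.8]
width: 13.3
gripper_force: 58.4
```

Request:
arm_command(
  deltas=[
    {"dx": 0,"dy": 0,"dz": 0,"yaw": 0.5,"jaw": 0},
    {"dx": 0,"dy": 0,"dz": 0,"yaw": 1.5,"jaw": 0},
    {"dx": 0,"dy": 0,"dz": 0,"yaw": 3,"jaw": 0},
    {"dx": 0,"dy": 0,"dz": 0,"yaw": 5,"jaw": 0},
    {"dx": 0,"dy": 0,"dz": 0,"yaw": 7.5,"jaw": 0},
    {"dx": 0,"dy": 0,"dz": 0,"yaw": 10,"jaw": 0},
    {"dx": 0,"dy": 0,"dz": 0,"yaw": 12.5,"jaw": 0},
    {"dx": 0,"dy": 0,"dz": 0,"yaw": 15,"jaw": 0},
    {"dx": 0,"dy": 0,"dz": 0,"yaw": 17.5,"jaw": 0},
    {"dx": 0,"dy": 0,"dz": 0,"yaw": 20,"jaw": 0},
    {"dx": 0,"dy": 0,"dz": 0,"yaw": 22.5,"jaw": 0},
    {"dx": 0,"dy": 0,"dz": 0,"yaw": 25,"jaw": 0},
    {"dx": 0,"dy": 0,"dz": 0,"yaw": 27.5,"jaw": 0},
    {"dx": 0,"dy": 0,"dz": 0,"yaw": 30,"jaw": 0},
    {"dx": 0,"dy": 0,"dz": 0,"yaw": 32.5,"jaw": 0},
    {"dx": 0,"dy": 0,"dz": 0,"yaw": 35,"jaw": 0},
    {"dx": 0,"dy": 0,"dz": 0,"yaw": 37.5,"jaw": 0},
    {"dx": 0,"dy": 0,"dz": 0,"yaw": 40,"jaw": 0},
    {"dx": 0,"dy": 0,"dz": 0,"yaw": 42.5,"jaw": 0},
    {"dx": 0,"dy": 0,"dz": 0,"yaw": 45,"jaw": 0},
  ],
)

```text
clock: 18.75
eef_pos: [578.5, -238.1, 161.9]
tool_rot: [3.142, 0.0, 0.771]
force: [-0.4, -0.2, -4.5]
width: 13.2
gripper_force: 58.4
```

Request:
arm_command(
  deltas=[
    {"dx": 0,"dy": 0,"dz": 0,"yaw": 2.5,"jaw": 0},
    {"dx": 0,"dy": 0,"dz": 0,"yaw": 5,"jaw": 0},
    {"dx": 0,"dy": 0,"dz": 0,"yaw": 7.5,"jaw": 0},
    {"dx": 0,"dy": 0,"dz": 0,"yaw": 10,"jaw": 0},
    {"dx": 0,"dy": 0,"dz": 0,"yaw": 12.5,"jaw": 0},
    {"dx": 0,"dy": 0,"dz": 0,"yaw": 15,"jaw": 0},
    {"dx": 0,"dy": 0,"dz": 0,"yaw": 17.5,"jaw": 0},
    {"dx": 0,"dy": 0,"dz": 0,"yaw": 20,"jaw": 0},
    {"dx": 0,"dy": 0,"dz": 0,"yaw": 22.5,"jaw": 0},
    {"dx": 0,"dy": 0,"dz": 0,"yaw": 25,"jaw": 0},
    {"dx": 0,"dy": 0,"dz": 0,"yaw": 27.5,"jaw": 0},
    {"dx": 0,"dy": 0,"dz": 0,"yaw": 30,"jaw": 0},
    {"dx": 0,"dy": 0,"dz": 0,"yaw": 32.5,"jaw": 0},
    {"dx": 0,"dy": 0,"dz": 0,"yaw": 35,"jaw": 0},
    {"dx": 0,"dy": 0,"dz": 0,"yaw": 37.5,"jaw": 0},
    {"dx": 0,"dy": 0,"dz": 0,"yaw": 40,"jaw": 0},
    {"dx": 0,"dy": 0,"dz": 0,"yaw": 42,"jaw": 0},
    {"dx": 0,"dy": 0,"dz": 0,"yaw": 43.5,"jaw": 0},
    {"dx": 0,"dy": 0,"dz": 0,"yaw": 44.5,"jaw": 0},
    {"dx": 0,"dy": 0,"dz": 0,"yaw": 45,"jaw": 0},
  ],
)

```text
clock: 20.75
eef_pos: [578.6, -238.0, 161.9]
tool_rot: [3.142, 0.0, 1.554]
force: [0.2, -0.4, -4.6]
width: 13.2
gripper_force: 58.4
```

Request:
arm_command(
  deltas=[
    {"dx": 0,"dy": 0,"dz": 0,"yaw": 0,"jaw": 0},
    {"dx": 0,"dy": 0,"dz": 0,"yaw": 0,"jaw": 0},
    {"dx": 0,"dy": 0,"dz": 0,"yaw": 0,"jaw": 0},
    {"dx": 0,"dy": 0,"dz": 0,"yaw": 0,"jaw": 0},
    {"dx": 0,"dy": 0,"dz": 0,"yaw": 0,"jaw": 0},
    {"dx": 0,"dy": 0,"dz": 0,"yaw": 0,"jaw": 0},
    {"dx": 0,"dy": 0,"dz": 0,"yaw": 0,"jaw": 0},
    {"dx": 0,"dy": 0,"dz": 0,"yaw": 0,"jaw": 0},
    {"dx": 0,"dy": 0,"dz": 0,"yaw": 0,"jaw": 0},
    {"dx": 0,"dy": 0,"dz": 0,"yaw": 0,"jaw": 0},
  ],
)

```text
clock: 21.75
eef_pos: [578.6, -238.0, 161.9]
tool_rot: [3.142, -0.0, 1.553]
force: [-0.3, -0.5, -3.7]
width: 13.6
gripper_force: 58.4
```

```bash
python3 - <<'E'
from m import *
s=read_state(); print(s['eef_pos'],np.degrees(s['tool_rot']),s['force'],s['torque'],s['width'],abs(s['qd']).max())
im,d=grab('scene','s6'); I=cv2.imread('pics/s6.png'); a=I[90:290,200:440]; cv2.imwrite('pics/c7.png',cv2.resize(a,None,fx=3,fy=3,interpolation=cv2.INTER_CUBIC))
P=cloud('scene',d); H=cv2.cvtColor(I,cv2.COLOR_BGR2HSV)
m=(H[...,0]>100)&(H[...,0]<125)&(H[...,1]>150)&box(P,480,680,-340,-140,90,150)
q=P[m]; q=q[q[:,2]>np.percentile(q[:,2],1)]
rim=q[q[:,2]>122]; print(len(q),len(rim),q.min(0),q.max(0))
A=np.c_[rim[:,:2]-[578,-238],np.ones(len(rim))]; f=np.linalg.lstsq(A,rim[:,2],rcond=None)[0]; print('rim plane deg',np.degrees(f[:2]),f[2])
E
```

```text
[ 578.61626403 -237.96131166  161.93105005] [ 1.79998224e+02 -1.92955329e-03  8.89783367e+01] [-0.27069434 -0.48670776 -3.73280243] [ 0.02806317  0.04904337 -0.01037576] 13.597871780434165 0.004040598359908815
1315 441 [ 519.37062754 -310.82508936  115.04220044] [ 617.66729322 -170.07318698  134.16173229]
rim plane deg [-2.13472341 -0.3206402 ] 126.93185971172707
```

View pics/c7.png

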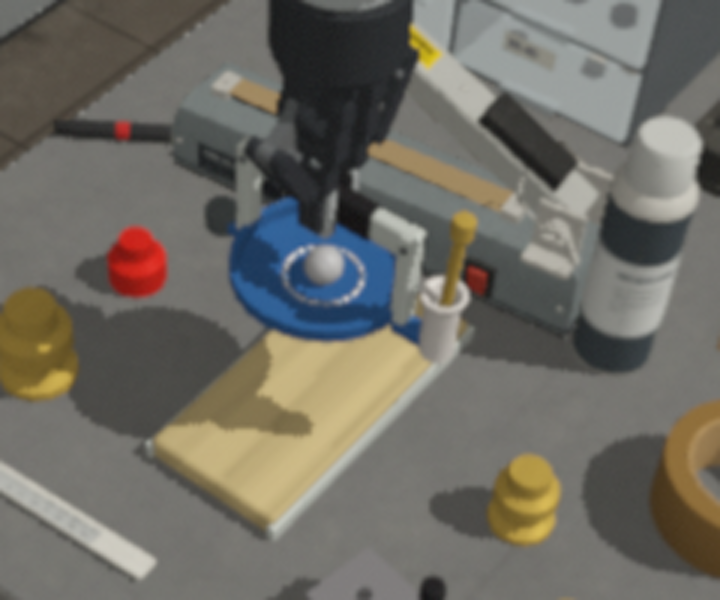

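The tube with the rod (crop (440,310)) is now on the valve body's side, the dish is held over the board, and the ball (323,265) is inside the ring. Before handing in, I'll check that the dish is level using the handle's ends.

```bash
python3 - <<'E'
from m import *
for n in('scene','top'):
    im,d=grab(n,n+'7'); P=cloud(n,d); H=cv2.cvtColor(im,cv2.COLOR_RGB2HSV)
    w=(H[...,1]<60)&(H[...,2]>130)
    for nm,b in(('post-',(565,592,-302,-280,180,205)),('post+',(565,592,-196,-174,180,205)),('tube',(555,605,-345,-305,150,170)),('wt',(560,600,-170,-140,90,150))):
        m=box(P,*b)&(w if nm!='wt' else True); q=P[m]
        if len(q)>4: print(n,nm,len(q),np.round(np.median(q,0),1),np.round(np.percentile(q[:,2],[10,90]),1))
    m=(H[...,0]>100)&(H[...,0]<125)&(H[...,1]>150)&box(P,480,680,-340,-140,120,150)
    q=P[m]; q=q[np.hypot(q[:,0]-578,q[:,1]+238)>50]; A=np.c_[q[:,:2]-[578,-238],np.ones(len(q))]; print(n,'rim',len(q),np.degrees(np.linalg.lstsq(A,q[:,2],rcond=None)[0][:2]))
E
```

```text
scene post- 82 [ 575.5 -294.   191.5] [187.4 193.5]
scene tube 122 [ 575.1 -321.9  158.6] [153.6 160.6]
scene wt 129 [ 573.1 -159.5  124.3] [115.2 126.7]
scene rim 427 [-2.67967003 -0.11627585]
top post- 83 [ 576.6 -292.7  192.6] [191.1 194.4]
top tube 98 [ 577.4 -321.8  159.9] [156.5 161.7]
top rim 249 [-3.39543639  1.04015594]
```

```bash
python3 - <<'E'
from m import *
for n,f,dz in(('scene','scene0',0),('top','top0',0),('scene','scene7',90),('top','top7',90)):
    im=cv2.imread(f'pics/{f}.png'); P=cloud(n,np.load(f'pics/{f}.npy')); H=cv2.cvtColor(im,cv2.COLOR_BGR2HSV)
    r=np.hypot(P[...,0]-578.5,P[...,1]+238)
    m=(H[...,0]>100)&(H[...,0]<125)&(H[...,1]>130)&(r<60)&(P[...,2]>20+dz)&(P[...,2]<50+dz)
    c=[578.5,-238]; 
    for lab,mm in(('rim',m&(r>50)&(P[...,2]>30+dz)),('cone',m&(r<46)&(r>14))):
        q=P[mm]; x=q[:,:2]-c; rr=np.hypot(*x.T)
        A=np.c_[x,np.ones(len(q))]; y=q[:,2]-(rr*np.tan(np.radians(8)) if lab=='cone' else 0)
        for _ in range(3):
            s=np.linalg.lstsq(A,y,rcond=None)[0]; e=abs(y-A@s); k=e<np.percentile(e,85); A,y=A[k],y[k]
        print(f,lab,len(q),np.degrees(s[:2]).round(2),s[2].round(1))
E
```

```text
scene0 rim 480 [-1.07 -0.55] 39.2
scene0 cone 623 [-0.27 -0.46] 24.7
top0 rim 421 [-2.24 -0.19] 40.1
top0 cone 928 [ 0.   -0.12] 25.1
scene7 rim 438 [-1.59 -0.04] 128.4
scene7 cone 844 [-0.13 -0.15] 114.5
top7 rim 296 [-1.35 -0.01] 129.9
top7 cone 579 [-0.19  0.38] 115.2
```

The dish is level to within about 0.5° of its reading at the start, and it hangs 90 mm above the board. Handing in.

```bash
python3 -c "
from h import *
print(finish_job())"
```

```text
the job is handed in; nothing more can be done
None
```

The job is handed in: the brass rod is seated at the bottom of the tube, and the dish is held level and still about 90 mm above its board, with the tube turned to the valve-body side and the ball inside the ring; the arm touched nothing else.

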